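Flip the tray tags: green only for the full seedling trays

TASK

With a fingertip, push the hinged tags on the status board over so that only the trays with a plant in every cell have their tag's green face leaning up to view, and any tag of a tray that is not full leans the other way with orange up; lean each tag well over to its side. Each tag belongs to the tray right behind it, as seen from the robot. Do not grasp, lift or shift the tag stands, the trays or anything else standing about.

Things in the scene. Friction and masses are not known exactly. Their poses are not given: they have to be found in the camera images.
- board: White status board fixed flat on the table, 250 mm (its x) by 500 mm (its y), 8 mm thick; grey lines divide it into four lanes side by side along y, each 120 mm wide, with one tag stand in the half near the robot and that stand's own tray behind it. Origin at the centre of the underside; x points away from the robot, turned by up to 0.2 rad.
- hinge_a (a point): Middle of tag a's hinge line, 44 mm above the table. Its stand, a loose weighted grey block (60 x 60 mm, 26 mm high, ears to 43 mm, about 0.8 kg), stands centred under it in one lane of the board (which one varies). The point turns with the stand, not the tag: x along the hinge, roughly away from the robot, y roughly to the robot's left, z up.
- hinge_b (a point): Middle of tag b's hinge line, 44 mm above the table. Its stand, a loose weighted grey block (60 x 60 mm, 26 mm high, ears to 43 mm, about 0.8 kg), stands centred under it in one lane of the board (which one varies). The point turns with the stand, not the tag: x along the hinge, roughly away from the robot, y roughly to the robot's left, z up.
- hinge_c (a point): Middle of tag c's hinge line, 44 mm above the table. Its stand, a loose weighted grey block (60 x 60 mm, 26 mm high, ears to 43 mm, about 0.8 kg), stands centred under it in one lane of the board (which one varies). The point turns with the stand, not the tag: x along the hinge, roughly away from the robot, y roughly to the robot's left, z up.
- hinge_d (a point): Middle of tag d's hinge line, 44 mm above the table. Its stand, a loose weighted grey block (60 x 60 mm, 26 mm high, ears to 43 mm, about 0.8 kg), stands centred under it in one lane of the board (which one varies). The point turns with the stand, not the tag: x along the hinge, roughly away from the robot, y roughly to the robot's left, z up.
- tag_a (a joint): Angle (rad) of tag a: plate 46 mm along the hinge, 4 mm thick, edge 52 mm from the hinge. 0 upright; + leans to the stand's -y (robot's right), green face up; - leans to +y, orange face up. Stops at +-0.7 (edge 33 mm sideways, 40 mm above hinge). Starts 0.5 to 0.7 over to either side. Stiff hinge (0.015 N m, under 0.5 N at the edge): stays where left.
- tag_b (a joint): Angle (rad) of tag b: plate 46 mm along the hinge, 4 mm thick, edge 52 mm from the hinge. 0 upright; + leans to the stand's -y (robot's right), green face up; - leans to +y, orange face up. Stops at +-0.7 (edge 33 mm sideways, 40 mm above hinge). Starts 0.5 to 0.7 over to either side. Stiff hinge (0.015 N m, under 0.5 N at the edge): stays where left.
- tag_c (a joint): Angle (rad) of tag c: plate 46 mm along the hinge, 4 mm thick, edge 52 mm from the hinge. 0 upright; + leans to the stand's -y (robot's right), green face up; - leans to +y, orange face up. Stops at +-0.7 (edge 33 mm sideways, 40 mm above hinge). Starts 0.5 to 0.7 over to either side. Stiff hinge (0.015 N m, under 0.5 N at the edge): stays where left.
- tag_d (a joint): Angle (rad) of tag d: plate 46 mm along the hinge, 4 mm thick, edge 52 mm from the hinge. 0 upright; + leans to the stand's -y (robot's right), green face up; - leans to +y, orange face up. Stops at +-0.7 (edge 33 mm sideways, 40 mm above hinge). Starts 0.5 to 0.7 over to either side. Stiff hinge (0.015 N m, under 0.5 N at the edge): stays where left.
- tray_full_1: Black six-cell seedling tray, 90 mm (its x) by 78 mm (its y), rim 38 mm high, about 0.3 kg, loose on the board in the lane of its tag stand, about 120 mm beyond that stand along the board's x; origin at the centre of the underside. Full: a small magenta-leaved plant in all six cells (leaf tops about 55 mm above its underside).
- tray_full_2: Black six-cell seedling tray, 90 mm (its x) by 78 mm (its y), rim 38 mm high, about 0.3 kg, loose on the board in the lane of its tag stand, about 120 mm beyond that stand along the board's x; origin at the centre of the underside. Full: a small magenta-leaved plant in all six cells (leaf tops about 55 mm above its underside).
- tray_full_3: Black six-cell seedling tray, 90 mm (its x) by 78 mm (its y), rim 38 mm high, about 0.3 kg, loose on the board in the lane of its tag stand, about 120 mm beyond that stand along the board's x; origin at the centre of the underside. Full: a small magenta-leaved plant in all six cells (leaf tops about 55 mm above its underside).
- tray_half: Black six-cell seedling tray, 90 mm (its x) by 78 mm (its y), rim 38 mm high, about 0.3 kg, loose on the board in the lane of its tag stand, about 120 mm beyond that stand along the board's x; origin at the centre of the underside. Only half full: plants in three of its six cells.
- nutrient_bottle: White bottle with green cap, 64 mm across, 160 mm tall, at the left of the board; loose, a bystander. Origin at its underside.
- net_pot: Small black pot, 52 mm across, 50 mm tall, between the board and the robot; loose, a bystander. Origin at its underside.
- dibber: Wooden planting stick with green handle, 175 mm long, 20 mm wide, 18 mm high, lying right of the board; loose, a bystander. Origin at its underside.
- tape_roll: Yellow tape roll, 76 mm across, 19 mm high, left of the board; loose, a bystander. Origin at its underside.
- cup: Orange cup, 72 mm across, 80 mm tall, right of the board; loose, a bystander. Origin at its underside.
- spare_pot: Terracotta-coloured pot, 80 mm across, 70 mm tall, left of the board; loose, a bystander. Origin at its underside.
Things that resemble listed ones, but are neither listed nor needed, are in the scene too. Leave any yellow look-alike of the part that bears hinge_d alone.

How it is judged:
By the outcome, as a careful person would: the job done as asked, in the order asked, and still so for the second after the job is handed in, with the robot touching nothing.
It also fails if it takes over 59 s, if anything falls off the work surface, if the arm or the gripper's body presses on something with over 40 N, if the wrist force passes 120 N, or if a joint passes its speed limit or range.

ROBOT

A 6-joint arm with a two-finger parallel gripper is mounted at the origin on the work surface. World frame = base frame: x ahead of the robot, y to its left, z up, the work surface at z = 0. Lengths are in m, angles in rad, forces in N, time in s.
With the tool pointing down it reaches from about 0.35 to 0.975 m from the base axis. Payload 4.9 kg.
Tool frame: the origin (TCP) lies at the very end of the fingers, on their centre line; the grasp point (between the pads) lies 19 mm behind it (manip.hold_point_z is the distance from the TCP to the grasp point, in m); z points along the fingers, x is the direction in which the jaws open and shut, and the axes are right-handed (so a half turn about z gives the same grasp; the last joint's range is limited). The gripper opens to 85 mm and grips with 20 to 120 N. Pads are 22 mm wide; open, the fingers measure 114 mm over their backs; the gripper's body (76 mm by 85 mm) begins 54 mm behind the grasp point. The pads swing forward as they close: fully open they stand 13 mm farther back than shut.
Start: joints at [-1.23, 0.053, 1.613, -0, 1.476, -0.119], TCP at [0.277, -0.56, 0.231] pointing down, gripper open.
Joint ranges: [-3.01, 3.01], [-1.01, 2.22], [0.06, 2.58], [-1.02, 4.17], [0.09, 2.62], [-3.14, 3.14]. Speed limits (rad/s): [2.57, 2.57, 3.14, 3.14, 3.14, 3.14].

INTERFACE

Orientations are given as a unit quaternion [w, x, y, z].
In Python, from plant import manip gives the robot as it stands.
- The arm moves only by the shell command python3 -m handwheel 'ROWS' [OPENING]. ROWS is JSON, a list of rows, each an object of numbers: "dx", "dy", "dz": the shift along the tool's x, y, z in m; "ax", "ay", "az": the turn, a rotation vector about the tool's x, y, z in rad. In form: [{"dx": .., "dy": .., "dz": .., "ax": .., "ay": .., "az": ..}, ...]. A call has 1 to 5 rows; each row is the pose to reach, as a shift and turn from the pose commanded when the call began, along the tool's axes at that moment; what a row does not reach only later rows make up. A row lasts 1/8 s, in which the tool goes at most 62.5 mm and 10.7 degrees, less where a joint would pass 70% of its speed; a pose out of reach is approached as far as the arm can. A call with a gripper value outside its range is refused whole. OPENING is the closure in counts, from 0 (fully open) to 255 (shut), set as the call begins (- or left out, the last holds). The fingers move at their own pace and stop on an object; the grip force is fixed at half the most. Time passes only in rows, so rows that repeat a pose let the fingers close. It gives the time, the measured TCP pose, the force and the opening at its end, in the units of the state.
- manip.state(): the state, without advancing time (a new reading comes with each control period).
- manip.grab_frame(name): name is "scene" or "top" or "wrist"; returns a dict with "image" (480x640x3 uint8, blue, green, red), "z_map" (480x640 float32, m along the optical axis (not along the pixel's ray), 0 where there is no reading), "K" (3x3 intrinsics, pixels), "xyz" and "rotation" of the camera in the world. Camera axes: x right, y up, looking along -z (the intrinsics and any distortion apply to the point x, -y, -z); pixel columns grow to the right and rows downward; lengths in m; the calibration is good to about 2 mm. A picture is of the moment at which its call begins.
- manip.job_done(): hands the job in, once; it reports no verdict.
The state is a dict: "time": time; "joint_pos": joint angles; "joint_vel": joint speeds; "joint_efforts": joint torques, N m; "tool_pos": TCP position; "tool_rot": TCP orientation; "contact_force": force on the tool from outside, world axes, zero at the start; "ft_torque": the same for the moment, N m; "gripper_width": opening from 0.0 (shut) to 1.0 (fully open).
Only numpy, scipy, OpenCV 4.12 (cv2) and the standard library are available. Lean on these libraries where they do the work, as an engineer would, in place of code of your own. Each camera call takes 0.05 s, during which the arm holds its last target.

## Working session

There is one attempt and no reset: what is moved stays moved. The work goes in short steps, Python scripts to look and compute and a shell command to move; the robot and the scene stay as the last step left them, time stands still between calls to the robot, and variables do not carry over. Pictures are saved under pics/ and viewed, and the job is handed in when it is done.

```bash
ls; mkdir -p pics
python3 - <<'E'
from plant import manip
import cv2,numpy as np
for n in ("scene","top"):
    f=manip.grab_frame(n); cv2.imwrite(f"pics/{n}0.png",f["image"]); np.savez(f"{n}0.npz",**f)
    print(n,f["K"],f["xyz"],f["rotation"],{k:v for k,v in f.items() if k not in("image","z_map","K","xyz","rotation")})
print(manip.state())
E
```

```text
pics
scene [[543.3434079    0.         317.01884814]
 [  0.         543.3434079  238.42490941]
 [  0.           0.           1.        ]] [ 1.61450075 -0.5251144   0.96582927] [0.74756436 0.38000506 0.23742847 0.49027686] {}
top [[467.51477125   0.         321.91354676]
 [  0.         467.51477125 248.8980034 ]
 [  0.           0.           1.        ]] [0.37469518 0.00339874 1.08954223] [-0.7010028  -0.03784891  0.04328733  0.71083665] {}
{'time': 0.1, 'joint_pos': array([-1.22999189e+00,  5.32488607e-02,  1.61416227e+00,  8.71445762e-06,
        1.47599750e+00, -1.19020590e-01]), 'joint_vel': array([-0.00114329, -0.00187141, -0.00374158, -0.00149959, -0.00019114,
       -0.00185949]), 'joint_efforts': array([-6.07759739e-04, -3.94906282e+01, -3.71363032e+01, -9.08789434e-05,
        3.91087029e-03,  4.40383431e-06]), 'tool_pos': array([ 0.27717058, -0.55954997,  0.23020866]), 'tool_rot': array([-5.70435600e-04,  8.49643861e-01, -5.27356128e-01, -7.06442589e-04]), 'contact_force': array([ 0.30042694, -0.44988848,  0.40287629]), 'ft_torque': array([-0.01232457,  0.01989205,  0.01762995]), 'gripper_width': 1.0031476244742294}
```

View pics/scene0.png

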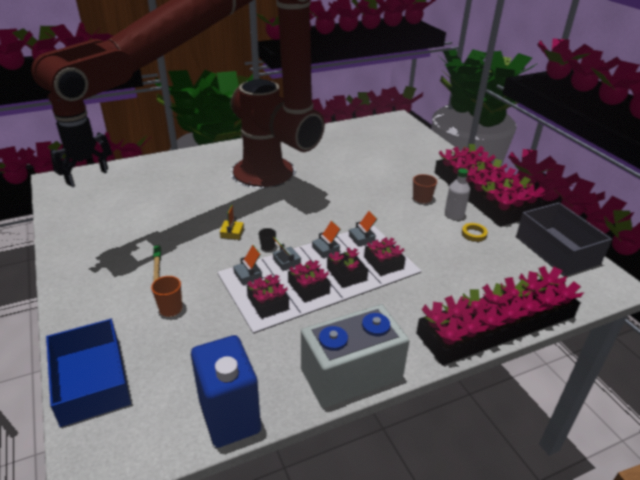

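View pics/top0.png

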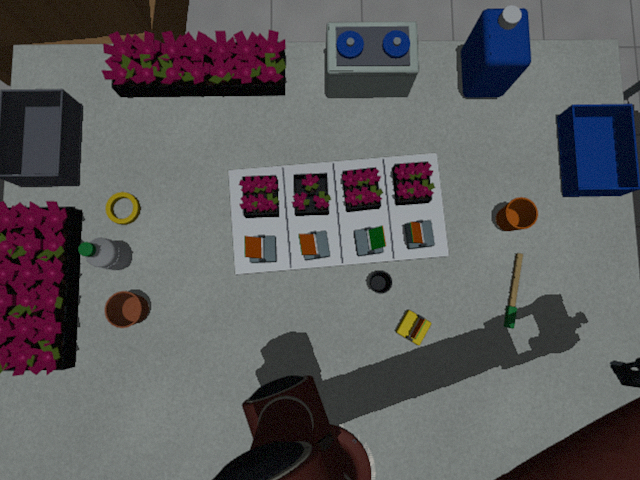

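Run:
```python
import cv2,numpy as np
a=cv2.imread("pics/top0.png")[145:300,220:460]; cv2.imwrite("pics/topz.png",cv2.resize(a,None,fx=3.3,fy=3.3,interpolation=cv2.INTER_CUBIC))
a=cv2.imread("pics/scene0.png")[195:335,210:430]; cv2.imwrite("pics/scz.png",cv2.resize(a,None,fx=3.6,fy=3.6,interpolation=cv2.INTER_CUBIC))
```

```text
(no output)
```

View pics/topz.png

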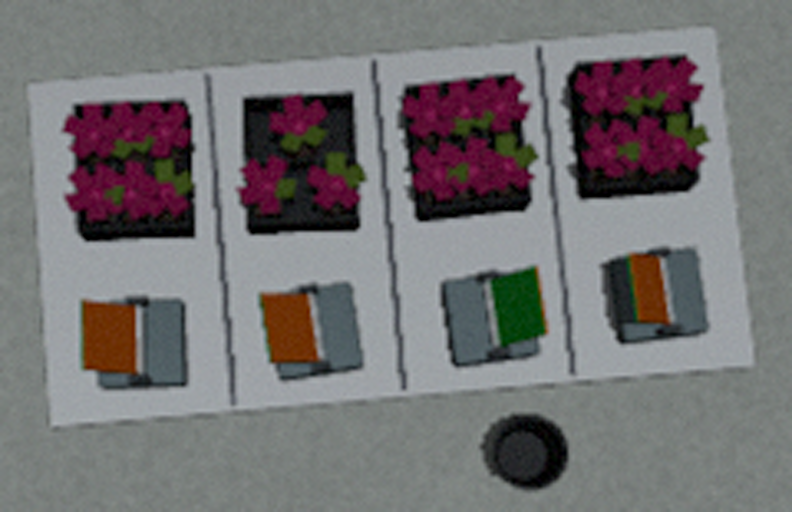

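View pics/scz.png

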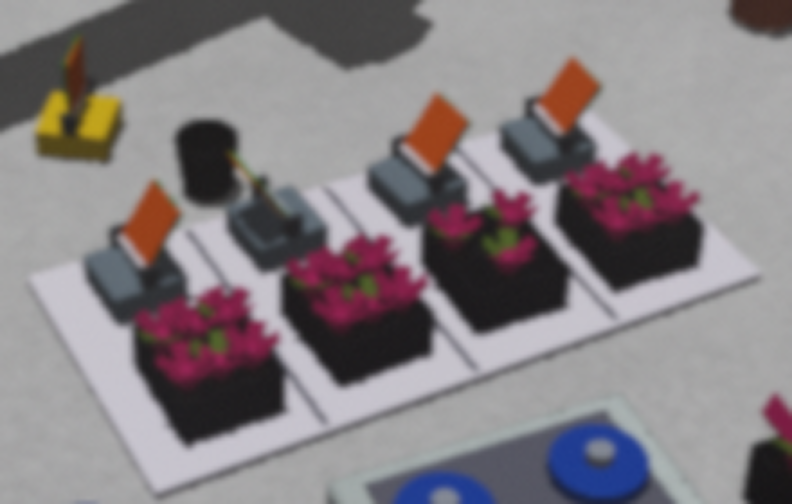

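```bash
cat > h.py <<'E'
import numpy as np,cv2
from scipy.spatial.transform import Rotation as R
def xyz(f):
    z=f["z_map"];K=f["K"];v,u=np.mgrid[:480,:640]
    p=np.stack([(u-K[0,2])/K[0,0]*z,-(v-K[1,2])/K[1,1]*z,-z],-1)
    q=f["rotation"];return p@R.from_quat([q[1],q[2],q[3],q[0]]).as_matrix().T+f["xyz"]
def tags(f):
    P=xyz(f);im=f["image"];hsv=cv2.cvtColor(im,cv2.COLOR_BGR2HSV)
    H,S,V=[hsv[...,i].astype(int) for i in range(3)]
    out=[]
    for n,m in(("orange",(H<18)&(H>3)&(S>150)&(V>60)),("green",(H>50)&(H<75)&(S>150)&(V>50))):
        m=m&(P[...,2]>.04)&(P[...,2]<.115)&(P[...,0]>.3)&(P[...,0]<.5)&(abs(P[...,1])<.3)
        k,l,st,c=cv2.connectedComponentsWithStats(m.astype(np.uint8))
        for i in range(1,k):
            if st[i,4]<40: continue
            me=cv2.erode((l==i).astype(np.uint8),np.ones((3,3)))>0
            p=P[me];c0=p.mean(0);w,s,vt=np.linalg.svd(p-c0);nn=vt[2]*np.sign(vt[2][2])
            out.append((n,st[i].tolist(),c0.round(4),nn.round(3),p.min(0).round(3),p.max(0).round(3)))
    return out,P
E
python3 - <<'E'
from h import *
f=dict(np.load("top0.npz"));o,P=tags(f)
for t in o:print(*t)
im=f["image"];hsv=cv2.cvtColor(im,cv2.COLOR_BGR2HSV)
# board
w=((hsv[...,2]>140)&(P[...,2]<.02)&(abs(P[...,1])<.4)).astype(np.uint8)
w=cv2.morphologyEx(w,cv2.MORPH_OPEN,np.ones((3,3)))
c=max(cv2.findContours(w,0,2)[0],key=cv2.contourArea);print(cv2.contourArea(c));r=cv2.minAreaRect(c);print(r)
for u,v in cv2.boxPoints(r): print(P[int(v),int(u)].round(3))
# stand tops: grey pixels height .02-.05 
g=(P[...,2]>.022)&(P[...,2]<.06)&(hsv[...,1]<90)&(P[...,0]<.47)&(P[...,0]>.3)&(abs(P[...,1])<.3)
k,l,st,cc=cv2.connectedComponentsWithStats(g.astype(np.uint8))
for i in range(1,k):
    if st[i,4]>60:
        p=P[l==i];print(st[i],p.min(0).round(3),p.max(0).round(3),np.percentile(p[:,2],[10,50,90]).round(3), cv2.minAreaRect((p[:,:2]*1000).astype(np.float32)))
E
```

```text
orange [301, 245, 15, 10, 107] [0.4908 0.0251 0.0684] [ 0.115 -0.787  0.607] [0.482 0.012 0.052] [0.497 0.036 0.085]
orange [246, 246, 15, 12, 158] [0.4881 0.1461 0.0675] [ 0.017 -0.804  0.594] [0.479 0.134 0.049] [0.497 0.158 0.085]
5472.0
((257.9117736816406, 219.40365600585938), (104.2951431274414, 54.82283401489258), 85.39990234375)
[0.695 0.22  0.001]
[0.702 0.089 0.007]
[0.454 0.071 0.005]
[0.446 0.199 0.002]
[369 270  23  23 141] [ 0.396 -0.159  0.025] [ 0.446 -0.109  0.054] [0.041 0.049 0.052] ((421.1190185546875, -133.60255432128906), (49.79948425292969, 49.075809478759766), 89.08618927001953)
```

```bash
sed -i 's/P\[...,0\]<.5)/P[...,0]<.62)/;s/\[...,0\]>.3)/[...,0]>.42)/' h.py
python3 - <<'E'
from h import *
f=dict(np.load("top0.npz"));o,P=tags(f)
for t in o:print(*t)
im=f["image"];hsv=cv2.cvtColor(im,cv2.COLOR_BGR2HSV)
for u,v in [(231,170),(436,155),(447,257),(236,272)]: print(P[v,u].round(3))
g=(P[...,2]>.024)&(P[...,2]<.05)&(hsv[...,1]<90)&(P[...,0]<.58)&(P[...,0]>.44)&(abs(P[...,1])<.32)
g=cv2.morphologyEx(g.astype(np.uint8),cv2.MORPH_OPEN,np.ones((3,3)))
k,l,st,cc=cv2.connectedComponentsWithStats(g)
for i in range(1,k):
    if st[i,4]>60:
        p=P[l==i];print(st[i],p.min(0).round(3),p.max(0).round(3),np.percentile(p[:,2],[10,50,90]).round(3), cv2.minAreaRect((p[:,:2]*1000).astype(np.float32)))
E
```

```text
orange [411, 222, 12, 21, 174] [ 0.5268 -0.2146  0.0687] [ 0.09  -0.822  0.562] [ 0.505 -0.225  0.052] [ 0.548 -0.204  0.085]
orange [300, 234, 16, 21, 267] [0.5041 0.0263 0.0672] [ 0.122 -0.789  0.602] [0.482 0.012 0.049] [0.526 0.04  0.086]
orange [246, 237, 15, 21, 304] [0.4989 0.146  0.067 ] [ 0.017 -0.809  0.588] [0.479 0.134 0.049] [0.519 0.158 0.085]
green [369, 226, 16, 24, 259] [ 0.5159 -0.1255  0.0712] [-0.098  0.862  0.498] [ 0.496 -0.136  0.051] [ 0.535 -0.114  0.09 ]
[0.691 0.207 0.006]
[ 0.722 -0.282  0.004]
[ 0.477 -0.298  0.003]
[0.448 0.193 0.009]
[420 220  14  26 279] [ 0.501 -0.26   0.026] [ 0.56  -0.227  0.05 ] [0.031 0.034 0.045] ((530.6099853515625, -244.04925537109375), (59.83329391479492, 29.82761573791504), 7.367753028869629)
[354 228  17  27 373] [ 0.483 -0.114  0.025] [ 0.542 -0.079  0.05 ] [0.031 0.034 0.046] ((513.08740234375, -96.95002746582031), (60.205814361572266, 32.25389862060547), 5.632421493530273)
[406 228  14  20 130] [ 0.498 -0.227  0.026] [ 0.542 -0.198  0.043] [0.03  0.033 0.036] ((520.52978515625, -212.32278442382812), (46.50785446166992, 25.97395133972168), 7.309834957122803)
[314 230  16  27 316] [ 0.48  -0.022  0.025] [0.54  0.012 0.049] [0.031 0.034 0.037] ((509.53424072265625, -3.588165283203125), (60.22532653808594, 29.970684051513672), 8.296266555786133)
[261 235  15  27 359] [0.471 0.101 0.024] [0.531 0.132 0.049] [0.031 0.034 0.039] ((500.7374572753906, 116.34489440917969), (59.719017028808594, 30.319944381713867), 0.9611380100250244)
```

```bash
python3 -m handwheel '[{"dx":-0.025,"dy":-0.04,"az":-0.15},{"dx":-0.05,"dy":-0.08,"az":-0.3},{"dx":-0.075,"dy":-0.12,"az":-0.45},{"dx":-0.1,"dy":-0.16,"az":-0.6},{"dx":-0.124,"dy":-0.2,"az":-0.75}]' 255
cat >> h.py <<'E'
def go(target,yawy=None):
    from plant import manip
    s=manip.state();q=s["tool_rot"];M=R.from_quat([q[1],q[2],q[3],q[0]]).as_matrix()
    d=M.T@(np.array(target)-s["tool_pos"])
    print("t",s["time"],"pos",s["tool_pos"].round(4),"F",s["contact_force"].round(2),"g",s["gripper_width"])
    print("tool y dir deg",np.degrees(np.arctan2(M[1,1],M[0,1])).round(2),"zdir",M[:,2].round(4))
    print("d",d.round(4))
    if yawy is not None:
        print("az",-(np.radians(yawy)-np.arctan2(M[1,1],M[0,1])))
E
python3 -c "
from h import *;go((.528,-.168,.2),-85)"
```

```text
t 0.1 pos [ 0.2772 -0.5595  0.2302] F [ 0.3  -0.45  0.4 ] g 1.0031476244742294
tool y dir deg -153.65 zdir [-6.0e-04  1.7e-03 -1.0e+00]
d [-0.2395 -0.3985  0.0307]
az -1.1982387951981939invalid input at $[0]: expected keys dx, dy, dz, ax, ay, az
```

All six keys are required.

```bash
python3 -m handwheel '[{"dx":-0.025,"dy":-0.04,"dz":0,"ax":0,"ay":0,"az":-0.15},{"dx":-0.05,"dy":-0.08,"dz":0,"ax":0,"ay":0,"az":-0.3},{"dx":-0.075,"dy":-0.12,"dz":0,"ax":0,"ay":0,"az":-0.45},{"dx":-0.1,"dy":-0.16,"dz":0,"ax":0,"ay":0,"az":-0.6},{"dx":-0.124,"dy":-0.2,"dz":0,"ax":0,"ay":0,"az":-0.75}]' 255
python3 -c "
from h import *;go((.528,-.168,.2),-85)"
```

```text
time: 0.72
tool_pos: [0.402, -0.3586, 0.2307]
tool_rot: [-0.0, 0.984, -0.177, -0.0]
contact_force: [0.1, 0.4, 0.2]
gripper_width: 0.004
t 0.725 pos [ 0.402  -0.3586  0.2307] F [0.15 0.44 0.17] g 0.004066662071221103
tool y dir deg -110.41 zdir [-4.e-04  6.e-04 -1.e+00]
d [ 0.0517 -0.2226  0.0308]
az -0.44352598418940614
```

```bash
python3 -m handwheel '[{"dx":0.01,"dy":-0.045,"dz":0,"ax":0,"ay":0,"az":-0.1},{"dx":0.02,"dy":-0.09,"dz":0,"ax":0,"ay":0,"az":-0.2},{"dx":0.03,"dy":-0.135,"dz":0.01,"ax":0,"ay":0,"az":-0.3},{"dx":0.04,"dy":-0.18,"dz":0.02,"ax":0,"ay":0,"az":-0.4},{"dx":0.052,"dy":-0.223,"dz":0.03,"ax":0,"ay":0,"az":-0.443}]'
python3 - <<'E'
from h import *
go((.528,-.168,.07),-85)
from plant import manip
for n in("top","wrist"):
    f=manip.grab_frame(n);cv2.imwrite(f"pics/{n}1.png",f["image"])
    P=xyz(f)
    o,P=tags(f)
    for t in o:print(n,*t)
E
```

```text
time: 1.35
tool_pos: [0.5293, -0.1684, 0.2005]
tool_rot: [-0.0, 0.999, 0.042, -0.0]
contact_force: [1.0, -0.9, -0.2]
gripper_width: -0.001
t 1.35 pos [ 0.5293 -0.1684  0.2005] F [ 1.02 -0.92 -0.19] g -0.0009191286654582671
tool y dir deg -85.19 zdir [-6.e-04  2.e-04 -1.e+00]
d [-0.0012 -0.0004  0.1305]
az -0.003322271464208937
top orange [300, 234, 16, 21, 264] [0.5042 0.026  0.0669] [ 0.112 -0.791  0.601] [0.485 0.012 0.05 ] [0.526 0.04  0.086]
top orange [246, 237, 15, 21, 304] [0.499  0.1462 0.0671] [ 0.032 -0.815  0.579] [0.479 0.134 0.048] [0.519 0.158 0.085]
top green [369, 229, 9, 17, 86] [ 0.5255 -0.1185  0.0616] [-0.103  0.891  0.441] [ 0.512 -0.123  0.055] [ 0.534 -0.114  0.073]h.py:17: RuntimeWarning: Mean of empty slice.
  p=P[me];c0=p.mean(0);w,s,vt=np.linalg.svd(p-c0);nn=vt[2]*np.sign(vt[2][2])
  ret = um.true_divide(
Traceback (most recent call last):
  File "h.py", line 18, in tags
    out.append((n,st[i].tolist(),c0.round(4),nn.round(3),p.min(0).round(3),p.max(0).round(3)))
                                                         ~~~~~^^^
ValueError: zero-size array to reduction operation minimum which has no identity
```

View pics/wrist1.png

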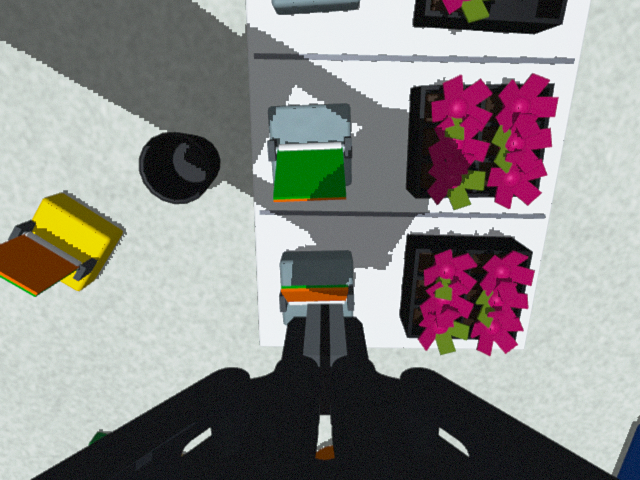

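```bash
python3 -m handwheel '[{"dx":-0.001,"dy":0,"dz":0.04,"ax":0,"ay":0,"az":0},{"dx":-0.001,"dy":0,"dz":0.08,"ax":0,"ay":0,"az":0},{"dx":-0.001,"dy":0,"dz":0.11,"ax":0,"ay":0,"az":0},{"dx":-0.001,"dy":0,"dz":0.128,"ax":0,"ay":0,"az":0},{"dx":-0.001,"dy":0,"dz":0.128,"ax":0,"ay":0,"az":0}]'
python3 -m handwheel '[{"dx":0,"dy":0.01,"dz":0,"ax":0,"ay":0,"az":0},{"dx":0,"dy":0.02,"dz":0,"ax":0,"ay":0,"az":0},{"dx":0,"dy":0.03,"dz":0,"ax":0,"ay":0,"az":0},{"dx":0,"dy":0.04,"dz":0,"ax":0,"ay":0,"az":0},{"dx":0,"dy":0.04,"dz":0,"ax":0,"ay":0,"az":0}]'
python3 - <<'E'
from h import *
go((.528,-.2355,.072),-85)
from plant import manip
f=manip.grab_frame("wrist");cv2.imwrite("pics/wrist2.png",f["image"])
E
```

```text
time: 2.08
tool_pos: [0.5268, -0.1699, 0.0719]
tool_rot: [-0.001, 0.999, 0.041, -0.001]
contact_force: [-0.8, -0.2, 0.4]
gripper_width: 0.003
time: 2.7
tool_pos: [0.5313, -0.2109, 0.0735]
tool_rot: [0.0, 0.999, 0.04, 0.0]
contact_force: [-0.3, 0.1, 0.3]
gripper_width: 0.002
t 2.7 pos [ 0.5313 -0.2109  0.0735] F [-0.25  0.1   0.3 ] g 0.0016152576319682943
tool y dir deg -85.36 zdir [ 3.e-04 -3.e-04 -1.e+00]
d [-0.0053  0.0243  0.0015]
az -0.0063641443343096515
```

View pics/wrist2.png

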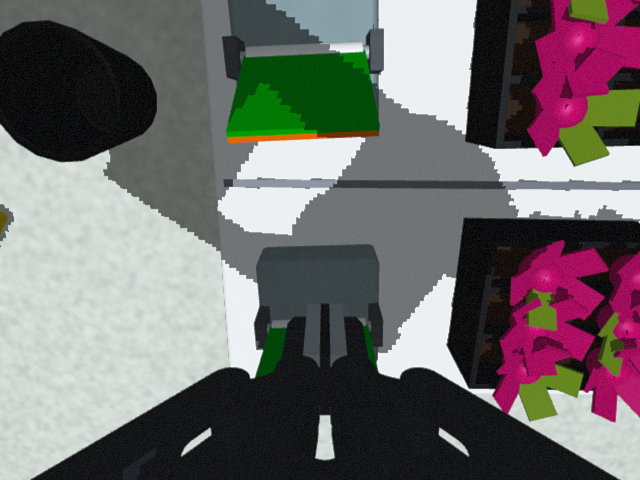

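```bash
python3 -m handwheel '[{"dx":-0.003,"dy":0.005,"dz":0.001,"ax":0,"ay":0,"az":0},{"dx":-0.003,"dy":0.01,"dz":0.001,"ax":0,"ay":0,"az":0},{"dx":-0.003,"dy":0.015,"dz":0.001,"ax":0,"ay":0,"az":0},{"dx":-0.003,"dy":0.019,"dz":0.001,"ax":0,"ay":0,"az":0},{"dx":-0.003,"dy":0.019,"dz":0.001,"ax":0,"ay":0,"az":0}]'
python3 -m handwheel '[{"dx":0,"dy":0.003,"dz":0,"ax":0,"ay":0,"az":0},{"dx":0,"dy":0.005,"dz":0,"ax":0,"ay":0,"az":0},{"dx":0,"dy":0.005,"dz":0,"ax":0,"ay":0,"az":0}]'
python3 - <<'E'
from h import *
go((.528,-.2355,.072),-85)
E
```

```text
time: 3.38
tool_pos: [0.5299, -0.2295, 0.0724]
tool_rot: [0.0, 0.999, 0.041, 0.0]
contact_force: [0.1, -0.1, -0.3]
gripper_width: -0.004
time: 3.75
tool_pos: [0.5303, -0.2342, 0.0724]
tool_rot: [0.0, 0.999, 0.041, 0.0]
contact_force: [1.1, -0.4, 0.5]
gripper_width: 0.001
t 3.75 pos [ 0.5303 -0.2342  0.0724] F [ 1.14 -0.38  0.55] g 0.0011664669639135066
tool y dir deg -85.31 zdir [ 1.e-04 -2.e-04 -1.e+00]
d [-0.0024  0.0011  0.0004]
az -0.005370863630684397
```

```bash
python3 -m handwheel '[{"dx":0,"dy":-0.005,"dz":-0.04,"ax":0,"ay":0,"az":0},{"dx":0,"dy":-0.015,"dz":-0.09,"ax":0,"ay":0,"az":0},{"dx":-0.005,"dy":-0.055,"dz":-0.13,"ax":0,"ay":0,"az":0},{"dx":-0.01,"dy":-0.105,"dz":-0.13,"ax":0,"ay":0,"az":0},{"dx":-0.015,"dy":-0.155,"dz":-0.13,"ax":0,"ay":0,"az":0}]'
python3 -m handwheel '[{"dx":0,"dy":-0.055,"dz":0,"ax":0,"ay":0,"az":0},{"dx":0,"dy":-0.11,"dz":0,"ax":0,"ay":0,"az":0},{"dx":0,"dy":-0.165,"dz":0,"ax":0,"ay":0,"az":0},{"dx":0,"dy":-0.22,"dz":0,"ax":0,"ay":0,"az":0},{"dx":0,"dy":-0.27,"dz":0,"ax":0,"ay":0,"az":0}]'
python3 - <<'E'
from h import *
go((.499,.195,.072),-88)
from plant import manip
f=manip.grab_frame("top");cv2.imwrite("pics/top2.png",f["image"])
o,P=tags(f)
for t in o:print(*t)
E
```

```text
time: 4.38
tool_pos: [0.5026, -0.0798, 0.2035]
tool_rot: [0.0, 0.999, 0.041, 0.001]
contact_force: [0.2, 0.1, 0.5]
gripper_width: 0.002
time: 5.0
tool_pos: [0.4801, 0.1902, 0.2026]
tool_rot: [-0.0, 0.999, 0.041, 0.001]
contact_force: [0.9, -0.3, 0.4]
gripper_width: 0.003
t 5.0 pos [0.4801 0.1902 0.2026] F [ 0.86 -0.26  0.41] g 0.0025730791749532405
tool y dir deg -85.27 zdir [ 1.1e-03  1.0e-04 -1.0e+00]
d [ 0.0191 -0.0033  0.1307]
az 0.04763345517767181
orange [300, 234, 16, 21, 263] [0.5039 0.0259 0.067 ] [ 0.116 -0.791  0.6  ] [0.482 0.012 0.048] [0.525 0.04  0.086]
orange [245, 237, 16, 21, 294] [0.4988 0.1458 0.0669] [ 0.033 -0.808  0.588] [0.48  0.134 0.048] [0.519 0.159 0.087]
green [421, 219, 18, 24, 299] [ 0.5302 -0.2429  0.0715] [-0.088  0.865  0.493] [ 0.51  -0.254  0.049] [ 0.549 -0.231  0.089]
green [369, 226, 16, 24, 260] [ 0.5157 -0.1251  0.0708] [-0.109  0.859  0.5  ] [ 0.496 -0.136  0.054] [ 0.534 -0.113  0.089]
```

View pics/top2.png

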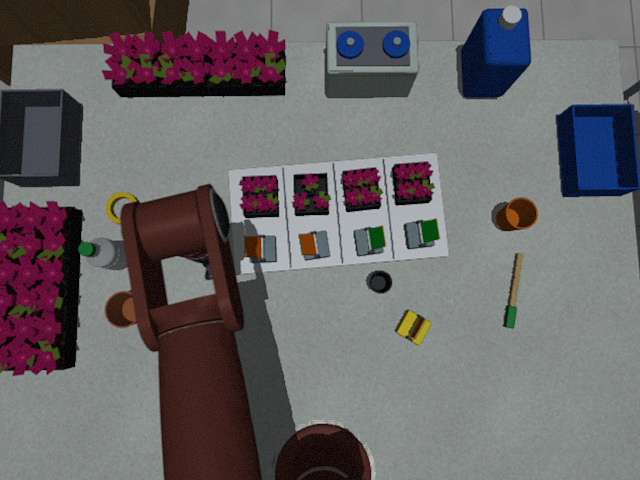

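```bash
python3 -m handwheel '[{"dx":0.019,"dy":-0.003,"dz":0.04,"ax":0,"ay":0,"az":0.047},{"dx":0.019,"dy":-0.003,"dz":0.08,"ax":0,"ay":0,"az":0.047},{"dx":0.019,"dy":-0.003,"dz":0.115,"ax":0,"ay":0,"az":0.047},{"dx":0.019,"dy":-0.003,"dz":0.131,"ax":0,"ay":0,"az":0.047},{"dx":0.019,"dy":-0.003,"dz":0.131,"ax":0,"ay":0,"az":0.047}]'
python3 -c "
from h import *;go((.499,.122,.072),-88)"
```

```text
time: 5.68
tool_pos: [0.4985, 0.1926, 0.0705]
tool_rot: [0.0, 1.0, 0.017, -0.001]
contact_force: [0.3, 0.4, 0.6]
gripper_width: -0.0
t 5.675 pos [0.4985 0.1926 0.0705] F [0.32 0.42 0.58] g -7.551992518823273e-05
tool y dir deg -88.0 zdir [-1.9e-03 -5.0e-04 -1.0e+00]
d [-0.002   0.0706 -0.0015]
az 7.695334545410049e-05
```

```bash
python3 -m handwheel '[{"dx":-0.002,"dy":0.01,"dz":-0.001,"ax":0,"ay":0,"az":0},{"dx":-0.002,"dy":0.02,"dz":-0.001,"ax":0,"ay":0,"az":0},{"dx":-0.002,"dy":0.03,"dz":-0.001,"ax":0,"ay":0,"az":0},{"dx":-0.002,"dy":0.04,"dz":-0.001,"ax":0,"ay":0,"az":0},{"dx":-0.002,"dy":0.05,"dz":-0.001,"ax":0,"ay":0,"az":0}]'
python3 -m handwheel '[{"dx":0,"dy":0.005,"dz":0,"ax":0,"ay":0,"az":0},{"dx":0,"dy":0.01,"dz":0,"ax":0,"ay":0,"az":0},{"dx":0,"dy":0.015,"dz":0,"ax":0,"ay":0,"az":0},{"dx":0,"dy":0.018,"dz":0,"ax":0,"ay":0,"az":0},{"dx":0,"dy":0.018,"dz":0,"ax":0,"ay":0,"az":0}]'
python3 -c "
from h import *;go((.499,.122,.072),-88)"
```

```text
time: 6.3
tool_pos: [0.499, 0.142, 0.0724]
tool_rot: [0.0, 1.0, 0.017, 0.0]
contact_force: [0.2, 1.4, -0.0]
gripper_width: 0.001
time: 6.92
tool_pos: [0.4995, 0.1246, 0.0723]
tool_rot: [0.0, 1.0, 0.017, -0.0]
contact_force: [-0.2, 0.1, -0.2]
gripper_width: 0.002
t 6.925 pos [0.4995 0.1246 0.0723] F [-0.18  0.08 -0.2 ] g 0.001613735198703836
tool y dir deg -88.0 zdir [-0.e+00 -2.e-04 -1.e+00]
d [-0.0006  0.0026  0.0003]
az -6.57751416799357e-06
```

```bash
python3 -m handwheel '[{"dx":0,"dy":0.0015,"dz":0,"ax":0,"ay":0,"az":0},{"dx":0,"dy":0.003,"dz":0,"ax":0,"ay":0,"az":0},{"dx":0,"dy":0.003,"dz":0,"ax":0,"ay":0,"az":0}]'
python3 -m handwheel '[{"dx":0,"dy":-0.005,"dz":-0.04,"ax":0,"ay":0,"az":0},{"dx":0,"dy":-0.005,"dz":-0.09,"ax":0,"ay":0,"az":0},{"dx":0.005,"dy":0.02,"dz":-0.13,"ax":0,"ay":0,"az":0},{"dx":0.01,"dy":0.075,"dz":-0.13,"ax":0,"ay":0,"az":-0.05},{"dx":0.015,"dy":0.13,"dz":-0.13,"ax":0,"ay":0,"az":-0.1}]'
python3 - <<'E'
from h import *
go((.514,-.100,.073),-84)
from plant import manip
f=manip.grab_frame("top");cv2.imwrite("pics/top3.png",f["image"])
o,P=tags(f)
for t in o:print(*t)
E
```

```text
time: 7.3
tool_pos: [0.4996, 0.1218, 0.0723]
tool_rot: [0.0, 1.0, 0.018, 0.0]
contact_force: [-1.1, -0.9, -0.7]
gripper_width: -0.003
time: 7.92
tool_pos: [0.5197, -0.0088, 0.2035]
tool_rot: [0.0, 0.998, 0.069, 0.001]
contact_force: [1.2, 0.7, -1.4]
gripper_width: 0.001
t 7.925 pos [ 0.5197 -0.0088  0.2035] F [ 1.24  0.71 -1.37] g 0.000613161732175006
tool y dir deg -82.09 zdir [ 2.4e-03 -5.0e-04 -1.0e+00]
d [-0.0185  0.0894  0.1306]
az 0.03338873237996576
orange [300, 234, 16, 21, 253] [0.4998 0.0262 0.0678] [ 0.101 -0.795  0.598] [0.482 0.012 0.051] [0.524 0.04  0.086]
green [421, 219, 18, 24, 297] [ 0.5304 -0.2429  0.0713] [-0.109  0.863  0.494] [ 0.51  -0.254  0.052] [ 0.549 -0.231  0.089]
green [369, 226, 16, 24, 261] [ 0.5166 -0.1253  0.0711] [-0.113  0.861  0.497] [ 0.496 -0.136  0.053] [ 0.535 -0.114  0.09 ]
green [262, 236, 10, 22, 153] [0.5018 0.1178 0.0657] [-0.016  0.822  0.569] [0.481 0.11  0.055] [0.52  0.126 0.078]
```

View pics/top3.png

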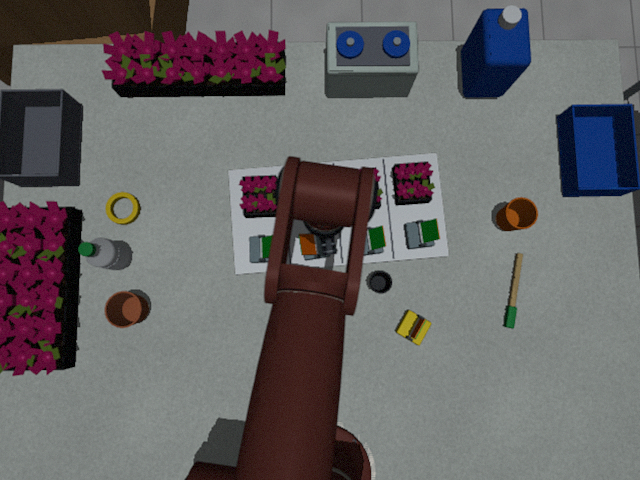

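```bash
python3 -m handwheel '[{"dx":-0.009,"dy":0.045,"dz":0,"ax":0,"ay":0,"az":0},{"dx":-0.018,"dy":0.089,"dz":0,"ax":0,"ay":0,"az":0},{"dx":-0.018,"dy":0.089,"dz":0.045,"ax":0,"ay":0,"az":0},{"dx":-0.018,"dy":0.089,"dz":0.09,"ax":0,"ay":0,"az":0},{"dx":-0.018,"dy":0.089,"dz":0.13,"ax":0,"ay":0,"az":0}]'
python3 -c "
from h import *;go((.514,-.122,.072),-84)"
```

```text
time: 8.6
tool_pos: [0.5129, -0.0982, 0.0707]
tool_rot: [-0.0, 0.998, 0.067, -0.0]
contact_force: [0.9, 0.1, 0.3]
gripper_width: -0.002
t 8.6 pos [ 0.5129 -0.0982  0.0707] F [0.95 0.12 0.34] g -0.0017890043504985578
tool y dir deg -82.31 zdir [-4.e-04  1.e-04 -1.e+00]
d [-0.0021  0.0238 -0.0013]
az 0.029560272214964378
```

```bash
python3 -m handwheel '[{"dx":-0.002,"dy":0.008,"dz":0,"ax":0,"ay":0,"az":0},{"dx":-0.002,"dy":0.016,"dz":0,"ax":0,"ay":0,"az":0},{"dx":-0.002,"dy":0.02,"dz":0,"ax":0,"ay":0,"az":0},{"dx":-0.002,"dy":0.024,"dz":0,"ax":0,"ay":0,"az":0},{"dx":-0.002,"dy":0.024,"dz":0,"ax":0,"ay":0,"az":0}]'
python3 -m handwheel '[{"dx":0,"dy":-0.005,"dz":-0.04,"ax":0,"ay":0,"az":0},{"dx":0,"dy":-0.005,"dz":-0.09,"ax":0,"ay":0,"az":0},{"dx":0,"dy":0.02,"dz":-0.13,"ax":0,"ay":0,"az":0},{"dx":0,"dy":0.06,"dz":-0.13,"ax":0,"ay":0,"az":0},{"dx":0,"dy":0.1,"dz":-0.13,"ax":0,"ay":0,"az":0}]'
python3 -c "
from h import *;go((.528,-.217,.072),-84)"
```

```text
time: 9.22
tool_pos: [0.5152, -0.1228, 0.0733]
tool_rot: [0.0, 0.998, 0.067, 0.001]
contact_force: [-0.0, 0.6, 0.2]
gripper_width: -0.002
time: 9.85
tool_pos: [0.5286, -0.2223, 0.2037]
tool_rot: [0.001, 0.998, 0.068, 0.001]
contact_force: [-0.1, 0.8, -0.3]
gripper_width: 0.0
t 9.85 pos [ 0.5286 -0.2223  0.2037] F [-0.1   0.83 -0.31] g 0.00037913200029975026
tool y dir deg -82.21 zdir [ 0.0021 -0.0011 -1.    ]
d [-1.000e-04 -5.500e-03  1.317e-01]
az 0.031184347236995924
```

```bash
python3 -m handwheel '[{"dx":0,"dy":-0.006,"dz":0,"ax":0,"ay":0,"az":0},{"dx":0,"dy":-0.006,"dz":0.05,"ax":0,"ay":0,"az":0},{"dx":0,"dy":-0.006,"dz":0.1,"ax":0,"ay":0,"az":0},{"dx":0,"dy":-0.006,"dz":0.131,"ax":0,"ay":0,"az":0},{"dx":0,"dy":-0.006,"dz":0.131,"ax":0,"ay":0,"az":0}]'
python3 -c "
from h import *;go((.529,-.239,.072),-84)"
```

```text
time: 10.48
tool_pos: [0.5248, -0.2131, 0.0681]
tool_rot: [-0.002, 0.998, 0.068, -0.003]
contact_force: [-0.2, 1.1, -0.3]
gripper_width: 0.0
t 10.475 pos [ 0.5248 -0.2131  0.0681] F [-0.18  1.07 -0.26] g 1.5346007839212347e-05
tool y dir deg -82.21 zdir [-0.0062  0.0037 -1.    ]
d [ 0.0006  0.0262 -0.0041]
az 0.03115685730114226
```

```bash
python3 -m handwheel '[{"dx":0,"dy":0.008,"dz":0,"ax":0,"ay":0,"az":0},{"dx":0,"dy":0.016,"dz":0,"ax":0,"ay":0,"az":0},{"dx":0,"dy":0.02,"dz":0,"ax":0,"ay":0,"az":0},{"dx":0,"dy":0.023,"dz":0,"ax":0,"ay":0,"az":0},{"dx":0,"dy":0.023,"dz":0,"ax":0,"ay":0,"az":0}]'
python3 -m handwheel '[{"dx":0,"dy":-0.005,"dz":-0.04,"ax":0,"ay":0,"az":0},{"dx":0,"dy":-0.005,"dz":-0.09,"ax":0,"ay":0,"az":0},{"dx":0,"dy":0.03,"dz":-0.13,"ax":0,"ay":0,"az":0},{"dx":0,"dy":0.08,"dz":-0.13,"ax":0,"ay":0,"az":0},{"dx":0,"dy":0.13,"dz":-0.13,"ax":0,"ay":0,"az":0}]'
python3 - <<'E'
from h import *
go((.529,-.239,.072),-84)
from plant import manip
f=manip.grab_frame("top");cv2.imwrite("pics/top4.png",f["image"])
o,P=tags(f)
for t in o:print(*t)
f=manip.grab_frame("scene");cv2.imwrite("pics/scene4.png",cv2.resize(f["image"][150:350,150:470],None,fx=2.5,fy=2.5))
E
```

```text
time: 11.1
tool_pos: [0.5304, -0.2385, 0.0715]
tool_rot: [0.0, 0.998, 0.067, 0.0]
contact_force: [-0.3, 0.0, 0.9]
gripper_width: 0.005
time: 11.72
tool_pos: [0.5483, -0.3683, 0.2026]
tool_rot: [0.001, 0.998, 0.068, 0.001]
contact_force: [0.7, -0.3, -0.3]
gripper_width: -0.003
t 11.725 pos [ 0.5483 -0.3683  0.2026] F [ 0.74 -0.27 -0.33] g -0.003442697359288799
tool y dir deg -82.22 zdir [ 0.0015 -0.0012 -1.    ]
d [-0.0018 -0.1309  0.1304]
az 0.03104222171142168
orange [300, 234, 16, 21, 260] [0.5039 0.0264 0.0676] [ 0.12  -0.785  0.608] [0.483 0.012 0.049] [0.526 0.04  0.084]
green [369, 226, 18, 24, 296] [ 0.5161 -0.1282  0.0691] [-0.083  0.795  0.601] [ 0.496 -0.141  0.052] [ 0.536 -0.116  0.087]
green [262, 236, 12, 22, 209] [0.5001 0.1141 0.0706] [-0.02   0.808  0.589] [0.48  0.105 0.055] [0.519 0.126 0.086]
```

View pics/top4.png

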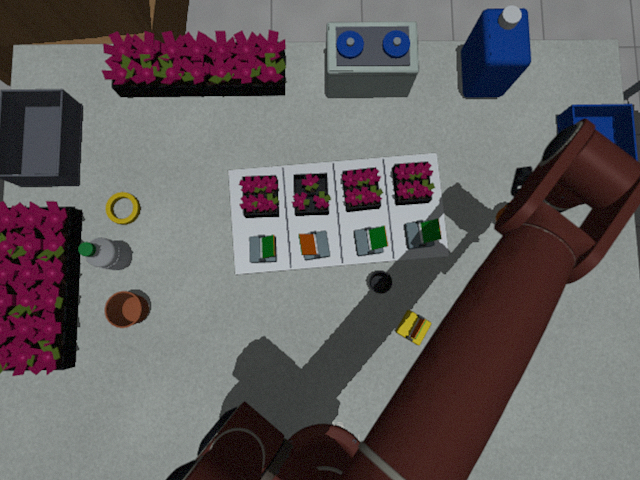

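View pics/scene4.png

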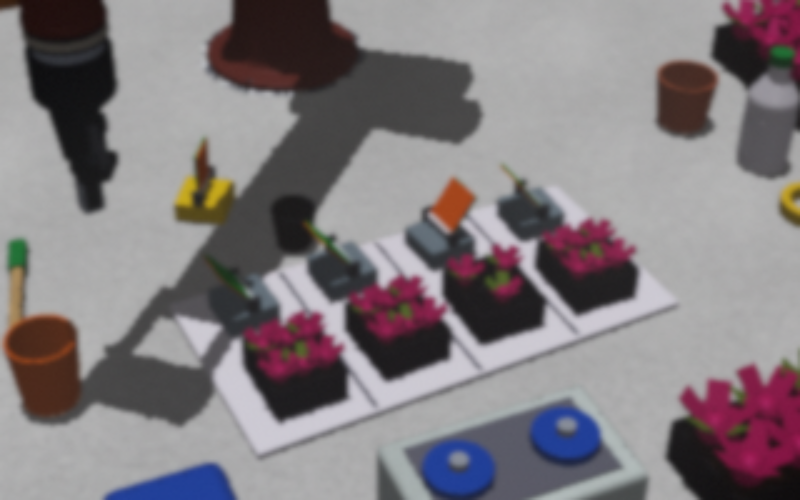

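Run:
```python
from plant import manip
s=manip.state();print(s["time"],abs(s["joint_vel"]).max(),s["contact_force"]);manip.job_done()
```

```text
11.825 0.060792989932460774 [-0.75659265  0.30954553 -0.87722024]
the job is handed in; nothing more can be done
```

I handed in the job at about 11.8 s with the tags as asked. Green faces up in lanes 1, 3 and 4 (counting from the robot's left), where the trays are full. Lane 2, the half-full tray, shows orange.

- **What I did:** with the gripper shut, I pushed the tags in lanes 1 and 4 over from orange to green. I then pushed lane 3, already green, further over, and gave lane 4 a second push because it first measured only about 0.52 rad. I left lane 2 alone, as it already showed orange.
- **Final lean:** from the top camera, lane 1 is about 0.63 rad green, lane 3 about 0.64 rad green and lane 2 about 0.65 rad orange.
- **Check that failed:** lane 4 was in the arm's shadow, so I got no number for it after its second push. Both final pictures show it leaning over with green up.
- **Other checks:** wrist readings after each move stayed around 2 N or less. I saw no stand, tray, bystander or the yellow look-alike shifted in the last pictures. The arm was clear of everything at about 0.2 m height.

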